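# Snap the cap onto the spice tin

### The arm

A 6-joint arm with a two-finger parallel gripper is mounted at the origin on the work surface. World frame = base frame: x ahead of the robot, y to its left, z up, the work surface at z = 0. Lengths are in m, angles in rad, forces in N, time in s.
With the tool pointing down it reaches from about 0.3 to 0.775 m from the base axis. Payload 14.6 kg.
Tool frame: the origin (TCP) lies at the very end of the fingers, on their centre line; the grasp point (between the pads) lies 19 mm behind it (ctrl.grasp_offset is the distance from the TCP to the grasp point, in m); z points along the fingers, y is the line along which they close (so a half turn about z gives the same grasp; the last joint's range is limited). The gripper opens to 94 mm and grips with 3 to 60 N. Pads are 16 mm wide; open, the fingers measure 119 mm over their backs; the gripper's body (75 mm by 177 mm) begins 78 mm behind the grasp point.
Start: joints at [1.158, 0.3, 1.521, -0, 1.321, -0.067], TCP at [0.186, 0.517, 0.205] pointing down, gripper open.
Joint ranges: [-3.03, 3.03], [-0.79, 2.21], [0.23, 2.52], [-1.04, 4.18], [0, 3.07], [-2.55, 2.55]. Speed limits (rad/s): [2.22, 2.22, 2.57, 3.14, 3.14, 3.14].

### API

Orientations are given as [roll, pitch, yaw] about the fixed x, y, z axes, in that order (R = Rz(yaw) Ry(pitch) Rx(roll)).
In Python, from station import ctrl gives the robot as it stands.
- The arm moves only by the tool step_arm, never from a script. Its argument "plan" is a list that holds one entry, the list of rows, each a list of 6 numbers: the shift along the tool's x, y, z in units of 30 mm (1.0 is 30 mm), then the turn, a rotation vector about the tool's x, y, z in units of 6 degrees (1.0 is 6 degrees). In form: [[[dx, dy, dz, wx, wy, wz], ...]]. A call has 1 to 8 rows; each row is the pose to reach, as a shift and turn from the pose commanded when the call began, along the tool's axes at that moment; what a row does not reach only later rows make up. A row lasts 1/12 s, in which the tool goes at most 41.7 mm and 7.16 degrees, less where a joint would pass 70% of its speed; a pose out of reach is approached as far as the arm can. A call with a gripper value outside its range is refused whole. "grip" is the opening, from 0 (shut) to 1 (fully open), set as the call begins (left out, the last holds). The fingers move at their own pace and stop on an object; "squeeze" is the grip in N (left out, the last holds). Time passes only in rows, so rows that repeat a pose let the fingers close. It gives the time, the measured TCP pose, the force, the opening and the grip force at its end, in the units of the state.
- ctrl.get_obs(): the state, without advancing time (a new reading comes with each control period).
- ctrl.camera(name): name is "scene" or "top" or "wrist"; returns the picture (420x560x3 uint8, red, green, blue); there is no depth.
- ctrl.camera_model(name): a dict with "intrinsics" (3x3 intrinsics, pixels), "R" (3x3) and "t" (3): a world point X has camera coordinates R X + t; the wrist camera has in their place "tool_from_camera" (4x4, takes a point from camera to tool coordinates, whose origin is the TCP and whose axes are the flange's). Camera axes: x right, y down, z forward; pixel columns grow to the right and rows downward; lengths in m; the calibration is good to about 2 mm. A picture is of the moment at which its call begins: read the wrist's pose just before it. camera_model takes no time and is no camera call.
- ctrl.hand_in(): hands the job in; it is judged then, once.
Trained networks look in the newest picture that a camera, given by its name, has taken for a name from the list of things; names that differ only in an ending like _2 or _b are one class to them, and where a whole thing is asked for, a point or a joint stands for the part that bears it (a point fixed in the world has none). Each returns a list of dicts, best first, with "confidence" (0 to 1); they miss things now and then, are a little off and sometimes report something else, mostly with a low value. They report only what shows in the picture. A call takes as long as a camera call. They do not tell look-alikes from the thing itself.
- ctrl.masks_of(query, camera): "pixels" (420x560 bool, what is visible of it) and "at" ([column, row] in pixels, amid what is visible of it).
- ctrl.place_of(query, camera): "at" ([column, row] in pixels: a listed point, or the origin of a listed thing).
The state is a dict: "time_s": time; "qpos": joint angles; "joint_vel": joint speeds; "tau": joint torques, N m; "ee_pos": TCP position; "eef_rot": TCP orientation; "force": force on the tool from outside, world axes, zero at the start; "moment": the same for the moment, N m; "grip_width": finger opening in m; "grip_force": force on a finger pad.
Only numpy, scipy, OpenCV 4.12 (cv2) and the standard library are available. Lean on these libraries where they do the work, as an engineer would, in place of code of your own. Each camera call takes 0.05 s, during which the arm holds its last target. There are 200 camera calls.

### The job

Pick up the narrower, taller white cap and snap it fully home onto the neck of the spice tin in the capping stand: press straight down until it clicks, then keep pressing. Finish while still holding the cap down firmly with the gripper, with about a kilogram's push (roughly 10 N), without letting go and without ever driving the stand's spring seat to its bottom stop. Leave the wider cap, the jar, the small carton and the marker where they are.

Things in the scene. Friction and masses are not known exactly. Their poses are not given: they have to be found in the camera images.
- cap: The snap cap to fit: round, ribbed, white plastic, 46 mm diameter, 30 mm tall, 30 g, mouth down on the table. Origin at the centre of its open underside, z up through its closed top. Cavity 25 mm deep (roof 5 mm), 38 mm wide, narrowed to 31 mm by a lip in the lowest 4 mm. Grip its upright side at any height, any yaw.
- tin: Round aluminium spice tin with a kraft band, 68 mm diameter, body 70 mm tall, held upright in the stand's seat; does not come off. Origin at the centre of its underside, 50 mm above the table while unloaded, z up. From the middle of its flat shoulder rises a vertical round neck, 29 mm diameter, 28 mm tall, top edge tapered, with 4 sprung nibs round it (3 mm proud, 16 mm below its top).
- neck_top (a point): Centre of the neck's flat top, 148 mm above the table, sinks with the seat; axes as the tin's. The cap's lip meets the nibs with the cap's underside about 12 mm below this point, rides over them at 8 to 14 N, then clicks: the force drops and the nibs draw the cap down (up to 10 N). The cap is home with its roof on the neck top, underside 25 mm below this point, 3 mm above the shoulder.
- seat (a joint): Sink of the spring-loaded seat that carries the tin, in m: 0 when unloaded, grows downwards, bottom stop at 0.012. It starts to sink at about 2 N and then yields 1 mm for every 3 N (10 N is about 2.7 mm, the stop is reached at about 38 N).
- stand: Grey capping stand, fixed: base 130 x 130 x 24 mm, origin at the centre of its underside, the round steel spring seat (84 mm diameter, rim up to 58 mm above the table) and the tin centred on it.
- wide_cap: The wrong cap, a bystander: white, ribbed, 66 mm diameter, 20 mm tall, mouth down; origin at the centre of its underside.
- spice_jar: Bystander: upright amber glass jar with a steel lid, 52 mm diameter, 95 mm tall; origin at the centre of its underside.
- carton: Bystander: closed kraft carton 90 x 60 x 45 mm (x, y, z); origin at the centre of its underside.
- marker: Bystander: black marker with a grey end lying flat, about 128 mm long along its x, 15 mm thick; origin under the middle of the black part.
Not all that is in view belongs to the job. What is meant by the stand is not orange, and is the smaller of those in its own colour.

How it is judged:
By the outcome, as a careful person would: the job done as asked, in the order asked, and still so for the second after the job is handed in, while the arm keeps its last pose, push and grip.
It also fails if it takes over 48 s, if anything falls off the work surface, if the arm or the gripper's body presses on something with over 40 N, if the wrist force passes 120 N, or if a joint passes its speed limit or range.

## Working session

There is one attempt and no reset: what is moved stays moved. The work goes in short steps, Python scripts to look and compute and a tool call to move; the robot and the scene stay as the last step left them, time stands still between calls to the robot, and variables do not carry over. Pictures are saved under pics/ and viewed, at most 10 in all, crops included, and the job is handed in when it is done.

Besides the shell and the picture viewer there is one more tool, called after "Request:" as name(argument=value, ...) on one line, values as JSON. step_arm: Moves the arm, as the interface text tells. Its arguments: {"type":"object","properties":{"plan":{"type":"array","items":{"type":"array","items":{"type":"array","items":{"type":"number"}}}},"grip":{"type":"number"},"squeeze":{"type":"number"}},"required":["plan"]}

```bash
mkdir -p pics
cat > h.py <<'E'
import numpy as np, cv2
from station import ctrl
def P(cam):
    m=ctrl.camera_model(cam); return np.array(m["intrinsics"]),np.array(m["R"]),np.array(m["t"]).ravel()
def onplane(cam,uv,z):
    K,R,t=P(cam); d=R.T@np.linalg.solve(K,[uv[0],uv[1],1]); c=-R.T@t
    return c+d*(z-c[2])/d[2]
def tri(a,ua,b,ub):
    A=[];B=[]
    M=[]
    for cam,u in((a,ua),(b,ub)):
        K,R,t=P(cam); Pm=K@np.c_[R,t]; M.append(Pm)
    X=cv2.triangulatePoints(M[0],M[1],np.array(ua,float).reshape(2,1),np.array(ub,float).reshape(2,1)); return (X[:3]/X[3]).ravel()
E
python3 - <<'E'
from h import *
ims=[ctrl.camera(c) for c in("scene","top")]
for c,i in zip(("scene","top"),ims): cv2.imwrite(f"pics/{c}0.png",i[...,::-1])
for q in("cap","wide_cap","stand","tin","neck_top"):
  for c in("scene","top"):
    print(q,c,[(np.round(d["at"],1).tolist(),round(d["confidence"],2)) for d in ctrl.place_of(q,c)])
E
```

```text
cap scene [([358.7, 233.7], 0.75), ([233.7, 244.4], 0.39)]
cap top [([178.0, 195.2], 0.8)]
wide_cap scene [([300.1, 213.4], 0.81)]
wide_cap top []
stand scene [([204.6, 190.3], 0.84), ([275.0, 304.9], 0.8), ([233.1, 244.0], 0.72), ([400.1, 207.1], 0.46)]
stand top [([300.1, 131.0], 0.94), ([328.8, 224.6], 0.71), ([422.6, 200.3], 0.62), ([347.6, 318.9], 0.57)]
tin scene [([233.8, 234.1], 0.91), ([275.5, 294.1], 0.81), ([205.7, 179.0], 0.73)]
tin top [([301.7, 121.8], 0.72), ([354.5, 322.2], 0.68), ([325.8, 223.6], 0.67)]
neck_top scene [([201.9, 163.4], 0.85), ([231.6, 215.6], 0.75)]
neck_top top [([301.0, 106.6], 0.96), ([336.1, 218.7], 0.93), ([357.1, 329.4], 0.87)]
```

View pics/scene0.png

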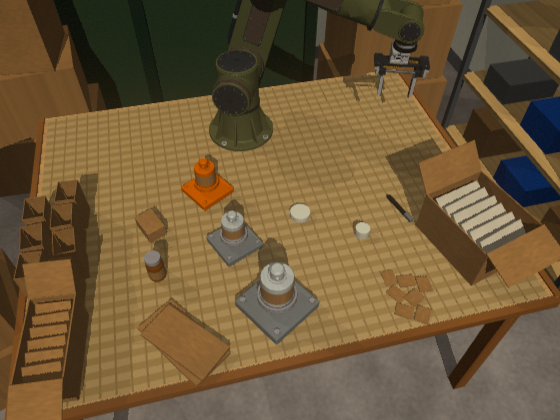

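View pics/top0.png

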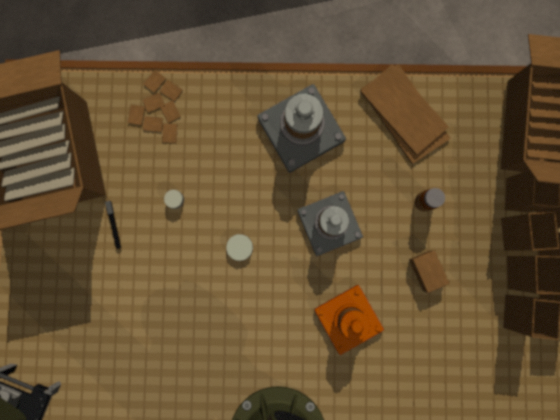

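The scene view shows three stands: orange at (206,188), small grey at (234,240) and large grey at (276,300). In the top view these are (349,320), (330,224) and (301,130). The smaller grey one fits the description. There are two white caps, at (300,213) and (362,231) in scene, or (239,248) and (174,199) in top. The narrower, taller one is (362,231) / (174,199).

Run:
```python
from h import *
t=ctrl.camera("top"); s=ctrl.camera("scene")
a=cv2.resize(t[180:270,150:370],None,fx=3.6,fy=3.6,interpolation=3)
b=cv2.resize(s[190:270,180:400],None,fx=3.6,fy=3.6,interpolation=3)
cv2.imwrite("pics/crop.png",np.vstack([a,b])[:600,:,::-1])
print("neck",tri("scene",[231.6,215.6],"top",[336.1,218.7]))
print("neck plane",onplane("scene",[231.6,215.6],.148),onplane("top",[336.1,218.7],.148))
for q in("cap","stand","wide_cap","tin","spice_jar","carton","marker"):
  for c in("scene","top"):
    for d in ctrl.masks_of(q,c):
      p=d["pixels"]; v,u=np.nonzero(p); r=cv2.minAreaRect(np.c_[u,v].astype(np.float32))
      print(q,c,round(d["confidence"],2),np.round(d["at"],1),"rect",np.round(r[0],1),np.round(r[1],1),"n",len(u),onplane(c,r[0],{"cap":.022}.get(q,.012)).round(4))
print("cap place",tri("scene",[358.7,233.7],"top",[178,195.2]),onplane("scene",[358.7,233.7],0),onplane("top",[178,195.2],0))
o=ctrl.get_obs();print(o["ee_pos"],o["eef_rot"],o["force"],o["time_s"])
print(ctrl.camera_model("wrist"))
```

```text
neck [ 0.53886573 -0.12591472  0.13727123]
neck plane [ 0.5482633  -0.12553212  0.148     ] [ 0.53776623 -0.12601187  0.148     ]
cap scene 0.69 [360.5 230.8] rect [362.5 230. ] [14. 13.] n 176 [0.5978 0.2776 0.022 ]
cap top 0.77 [176.9 197.4] rect [174. 200.] [18. 18.] n 289 [0.5884 0.2758 0.022 ]
stand scene 0.95 [204.6 186.5] rect [206. 185.] [46.7 41. ] n 1512 [ 0.2778 -0.1757  0.012 ]
stand scene 0.87 [232.9 238. ] rect [232.6 238.3] [47.5 41.7] n 1699 [ 0.5266 -0.1279  0.012 ]
stand scene 0.57 [276.2 302.2] rect [276.8 300.3] [65.1 65.8] n 3864 [ 0.7745 -0.0449  0.012 ]
stand top 0.84 [299.5 130. ] rect [301.6 127.7] [67.4 69.4] n 4510 [ 0.7853 -0.05    0.012 ]
stand top 0.84 [348.8 321.7] rect [348.9 319.2] [53.5 52.1] n 2746 [ 0.2939 -0.176   0.012 ]
stand top 0.79 [328.  227.7] rect [329.5 223.1] [51.3 51.9] n 2591 [ 0.5364 -0.1251  0.012 ]
wide_cap scene 0.59 [299.4 211.3] rect [299.  212.5] [17. 18.] n 274 [0.4726 0.1037 0.012 ]
wide_cap top 0.88 [241.8 246.4] rect [239.5 247.5] [25. 25.] n 537 [0.4697 0.1051 0.012 ]
tin scene 0.87 [232.5 226.3] rect [232.5 225.5] [31. 23.
[... 1279 characters left out ...]
        ] [0.60360223 0.27074884 0.        ]
[0.18640782 0.51743775 0.20546918] [ 3.14156014e+00 -1.89027034e-05  2.79581804e+00] [0.84644095 0.59858515 0.1835108 ] 1.4
{'intrinsics': array([[329.55713858,   0.        , 285.60081241],
       [  0.        , 329.55713858, 204.01315812],
       [  0.        ,   0.        ,   1.        ]]), 'tool_from_camera': array([[ 1.40656786e-04, -9.71303067e-01, -2.37845184e-01,
         6.79451757e-02],
       [ 9.99999871e-01,  2.04263970e-05,  5.07962969e-04,
        -1.46404558e-03],
       [-4.88527670e-04, -2.37845224e-01,  9.71302945e-01,
        -1.79022705e-01],
       [ 0.00000000e+00,  0.00000000e+00,  0.00000000e+00,
         1.00000000e+00]])}
```

View pics/crop.png

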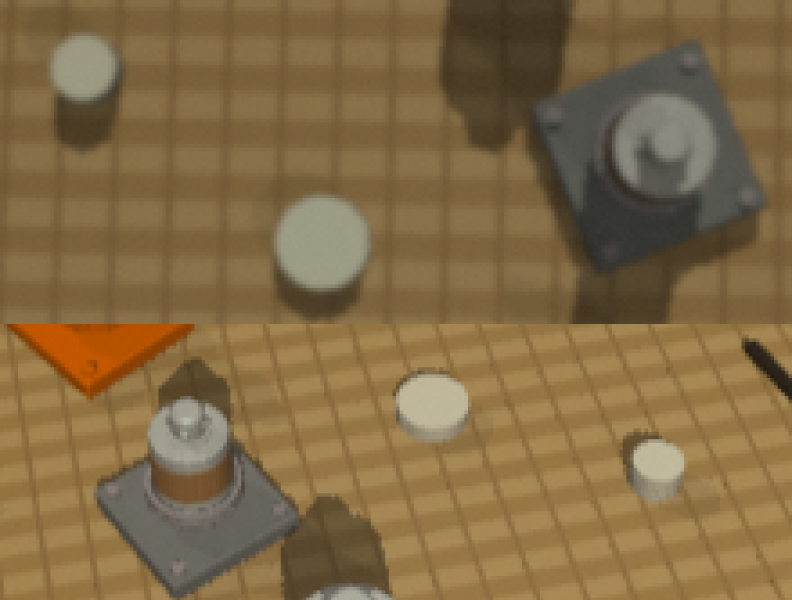

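The crop confirms it. The narrow tall cap is at top (174,199) and the wide flat one at (239,248). The small grey stand is at (330,224). Next I move above the cap.

Request:
step_arm(plan=[[[-2,-0.4,0,0,0,1],[-4,-0.8,0,0,0,2],[-6,-1.2,0,0,0,3],[-8,-1.6,0,0,0,4],[-10,-2,0,0,0,5],[-12,-2.4,0,0,0,6],[-13.3,-2.7,0,0,0,7],[-14.5,-2.9,0,0,0,7.6]]], grip=1)

```text
time_s: 2.07
ee_pos: [0.4732, 0.3435, 0.2056]
eef_rot: [3.141, -0.0, 1.994]
force: [0.2, 0.8, 0.4]
grip_width: 0.0941
grip_force: 0.0
```

```bash
cat >> h.py <<'E'
from scipy.spatial.transform import Rotation as Ro
def tool():
    o=ctrl.get_obs(); R=Ro.from_euler("xyz",o["eef_rot"]).as_matrix(); return np.array(o["ee_pos"]),R,o
def units(target,yaw=None):
    p,R,o=tool(); d=R.T@(np.array(target)-p)/.03
    w=np.zeros(3)
    if yaw is not None: w=np.degrees(Ro.from_matrix(R.T@Ro.from_euler("xyz",[np.pi,0,yaw]).as_matrix()).as_rotvec())/6
    return d.round(3),w.round(2)
def wray(uv,pR):
    p,R=pR; m=ctrl.camera_model("wrist"); T=np.array(m["tool_from_camera"])
    d=T[:3,:3]@np.linalg.solve(m["intrinsics"],[uv[0],uv[1],1]); return p+R@T[:3,3], R@d
def wplane(uv,pR,z):
    c,d=wray(uv,pR); return c+d*(z-c[2])/d[2]
E
cat > look.py <<'E'
from h import *
import sys
p,R,o=tool(); im=ctrl.camera("wrist"); cv2.imwrite(f"pics/{sys.argv[1]}.png",im[...,::-1])
print(p,o["eef_rot"],o["time_s"],o["qpos"])
for q,zc,zp in(("cap",.03,0),("neck_top",.12,.148),("tin",.12,.05)):
  for d in ctrl.masks_of(q,"wrist"):
    v,u=np.nonzero(d["pixels"]); r=cv2.minEnclosingCircle(np.c_[u,v].astype(np.int32))
    print(q,"mask",round(d["confidence"],2),np.round(r[0],1),round(r[1],1),len(u),wplane(r[0],(p,R),zc).round(4))
  for d in ctrl.place_of(q,"wrist"): print(q,"place",round(d["confidence"],2),np.round(d["at"],1),wplane(d["at"],(p,R),zp).round(4))
E
python3 look.py w1
```

```text
[0.47320744 0.34347942 0.20558232] [ 3.14138603e+00 -5.28128429e-05  1.99402814e+00] 2.0667 [5.65222453e-01 3.77359235e-01 1.41756430e+00 2.36331151e-05
 1.34645710e+00 1.41985392e-01]
cap mask 0.74 [352.5 274.5] 23.5 1491 [0.5871 0.2803 0.03  ]
cap place 0.88 [347.4 267.7] [0.589  0.2754 0.    ]
```

View pics/w1.png

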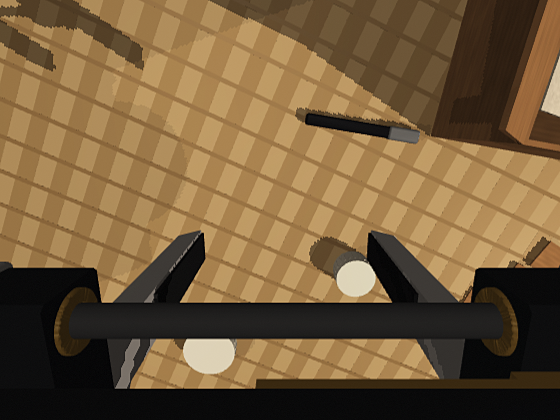

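The wrist view shows the narrow cap's top at about (356,278), the wide cap at (209,353) and the marker at (360,128). I move over the cap and lower, to get a second viewpoint.

Request:
step_arm(plan=[[[-1.2,0.9,0.8,0,0,0],[-2.4,1.8,1.6,0,0,0],[-3.6,2.6,2.4,0,0,0],[-3.6,2.6,2.4,0,0,0],[-3.6,2.6,2.4,0,0,0],[-3.6,2.6,2.4,0,0,0]]])

```text
time_s: 2.92
ee_pos: [0.587, 0.2795, 0.1326]
eef_rot: [-3.14, -0.0, 2.0]
force: [-0.8, 0.8, 0.7]
grip_width: 0.0943
grip_force: 0.0
```

```bash
python3 look.py w2
```

```text
[0.58704422 0.2794503  0.13255877] [-3.13993367e+00 -1.67767222e-04  2.00028042e+00] 2.9167 [ 3.87923492e-01  5.85126093e-01  1.28643866e+00  1.03279020e-04
  1.27169242e+00 -4.15912516e-02]
cap mask 0.82 [290.5 205. ] 28.2 2289 [0.5915 0.2786 0.03  ]
cap mask 0.63 [114.7 285.3] 21.0 862 [0.4744 0.1397 0.03  ]
cap place 0.95 [287.7 197.6] [0.5894 0.2776 0.    ]
```

View pics/w2.png

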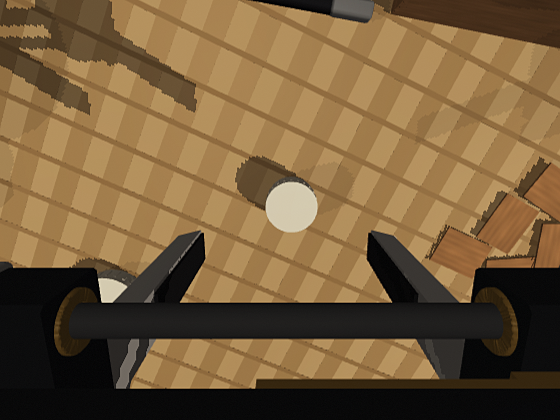

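The cap's top disc is at about (291,206), between the fingers. I triangulate its height from both wrist views.

Run:
```python
from h import *
def rot(r): return Ro.from_euler("xyz",r).as_matrix()
V=[(np.array([0.47320744,0.34347942,0.20558232]),rot([3.14138603,-5.28e-5,1.99402814])),(np.array([0.58704422,0.2794503,0.13255877]),rot([-3.13993367,-1.678e-4,2.00028042]))]
A=np.zeros((3,3));b=np.zeros(3)
for n,g,v in(("w1",(356,278),V[0]),("w2",(291,206),V[1])):
    im=cv2.imread(f"pics/{n}.png").astype(int); m=((im.min(2)>175)).astype(np.uint8)
    k,l,s,c=cv2.connectedComponentsWithStats(m); i=l[g[1],g[0]]; print(n,s[i],c[i],wplane(c[i],v,.03))
    o,d=wray(c[i],v); d/=np.linalg.norm(d); Q=np.eye(3)-np.outer(d,d); A+=Q; b+=Q@o
X=np.linalg.solve(A,b); print("tri",X)
X=wplane(c[i],V[1],.03)
print(units([X[0],X[1],.006],2.0))
```

```text
w1 [ 337  261   38   35 1045] [355.51291866 278.29665072] [0.59251242 0.2774207  0.03      ]
w2 [     0      0    560    420 233938] [279.60754559 209.45829237] [0.5844866  0.27094762 0.03      ]
tri [0.5841697  0.27946996 0.04764412]
(array([-0.237, -0.209,  4.275]), array([0.01, 0.  , 0.01]))
```

Run:
```python
from h import *
def rot(r): return Ro.from_euler("xyz",r).as_matrix()
V=[(np.array([0.47320744,0.34347942,0.20558232]),rot([3.14138603,-5.28e-5,1.99402814])),(np.array([0.58704422,0.2794503,0.13255877]),rot([-3.13993367,-1.678e-4,2.00028042]))]
A=np.zeros((3,3));b=np.zeros(3)
for n,g,v in(("w1",(356,278),V[0]),("w2",(291,206),V[1])):
    im=cv2.imread(f"pics/{n}.png"); h=cv2.cvtColor(im,cv2.COLOR_BGR2HSV); print(h[g[1],g[0]])
    m=((h[...,2]>170)&(h[...,1]<65)).astype(np.uint8)
    k,l,s,c=cv2.connectedComponentsWithStats(m); i=l[g[1],g[0]]; print(n,s[i],c[i],wplane(c[i],v,.03))
    o,d=wray(c[i],v); d/=np.linalg.norm(d); Q=np.eye(3)-np.outer(d,d); A+=Q; b+=Q@o
X=np.linalg.solve(A,b); print("tri",X)
X=wplane(c[i],V[1],.03)
print(units([X[0],X[1],.006],2.0))
```

```text
[ 22  40 221]
w1 [ 337  261   39   36 1095] [355.543379   278.26118721] [0.5925243  0.27747573 0.03      ]
[ 21  45 212]
w2 [ 266  182   51   50 2042] [291.08178257 206.60381978] [0.59260556 0.27753094 0.03      ]
tri [0.59260976 0.2774541  0.02982906]
(array([-0.15 ,  0.128,  4.275]), array([0.01, 0.  , 0.01]))
```

The cap top is at (0.5926, 0.2775, 0.0298), which matches 30 mm tall. I descend and grip.

Request:
step_arm(plan=[[[-0.15,0.13,1,0,0,0],[-0.15,0.13,2,0,0,0],[-0.15,0.13,2.8,0,0,0],[-0.15,0.13,3.4,0,0,0],[-0.15,0.13,3.9,0,0,0],[-0.15,0.13,4.2,0,0,0],[-0.15,0.13,4.2,0,0,0],[-0.15,0.13,4.2,0,0,0]]])

```text
time_s: 3.93
ee_pos: [0.593, 0.277, 0.008]
eef_rot: [3.141, -0.0, 2.0]
force: [0.5, 0.1, 0.1]
grip_width: 0.0945
grip_force: 0.0
```

Request:
step_arm(plan=[[[0,0,0,0,0,0],[0,0,0,0,0,0],[0,0,0,0,0,0],[0,0,0,0,0,0],[0,0,0,0,0,0],[0,0,0,0,0,0],[0,0,0,0,0,0],[0,0,0,0,0,0]]], grip=0, squeeze=40)

```text
time_s: 4.6
ee_pos: [0.593, 0.2767, 0.0075]
eef_rot: [3.142, -0.0, 2.0]
force: [-0.4, -1.5, 0.2]
grip_width: 0.0457
grip_force: 40.0
```

Gripped at 45.7 mm opening. I lift it and move past the stand, so the wrist camera can see the neck.

Request:
step_arm(plan=[[[0,0,-0.8,0,0,0],[0,0,-1.8,0,0,0],[0,0,-3,0,0,0],[0,0,-4.2,0,0,0],[0,0,-5.4,0,0,0],[0,0,-6.5,0,0,0],[0,0,-7.4,0,0,0],[0,0,-7.4,0,0,0]]])

```text
time_s: 5.27
ee_pos: [0.5943, 0.2773, 0.2361]
eef_rot: [3.133, 0.0, 2.0]
force: [-0.1, 0.2, 0.6]
grip_width: 0.0456
grip_force: 40.0
```

```bash
python3 -c "
from h import *
print(units([.515,-.195,.23],1.34),ctrl.get_obs())"
```

```text
(array([-13.215,  -8.957,   0.129]), array([ 0.08, -0.02,  6.3 ])) {'time_s': 5.2667, 'qpos': array([ 3.80727056e-01,  5.19699201e-01,  1.14491652e+00,  3.05098381e-06,
        1.46790044e+00, -4.84390005e-02]), 'joint_vel': array([ 5.72327941e-05,  4.60348210e-02,  8.59993603e-02,  3.08310064e-04,
       -8.76072183e-02,  1.05893840e-03]), 'tau': array([-1.37290810e-01, -6.27546716e+01, -3.50173187e+01,  6.19034143e-02,
        1.22667018e+00, -1.99998518e-03]), 'ee_pos': array([0.59433312, 0.27730918, 0.23612568]), 'eef_rot': array([3.13252666e+00, 4.36444093e-04, 1.99996011e+00]), 'force': array([-0.09608926,  0.22272243,  0.55459676]), 'moment': array([-0.10383015,  0.04233107,  0.02672422]), 'grip_force': 39.99988032504916, 'grip_width': 0.04561216935216598}
```

Request:
step_arm(plan=[[[-0.8,-0.5,0,0,0,0.4],[-1.9,-1.2,0,0,0,0.9],[-3,-2,0,0,0,1.4],[-4.1,-2.7,0,0,0,1.9],[-5.2,-3.5,0,0,0,2.4],[-6.3,-4.2,0,0,0,3],[-7.2,-4.8,0,0,0,3.4],[-8,-5.3,0,0,0,3.8]]])

```text
time_s: 5.93
ee_pos: [0.5474, -0.0098, 0.2292]
eef_rot: [-3.141, 0.0, 1.599]
force: [-0.1, 0.3, 0.4]
grip_width: 0.0454
grip_force: 40.0
```

```bash
python3 -c "
from h import *
print(units([.515,-.195,.23],1.34))"
```

```text
(array([-6.14 , -1.253, -0.026]), array([-0.  ,  0.  ,  2.47]))
```

Request:
step_arm(plan=[[[-1,-0.2,0,0,0,0.5],[-2.1,-0.4,0,0,0,1],[-3.2,-0.7,0,0,0,1.5],[-4.3,-0.9,0,0,0,2],[-5.3,-1.1,0,0,0,2.5],[-6,-1.25,0,0,0,2.5],[-6,-1.25,0,0,0,2.5],[-6,-1.25,0,0,0,2.5]]])

```text
time_s: 6.6
ee_pos: [0.516, -0.1893, 0.229]
eef_rot: [-3.141, -0.0, 1.339]
force: [0.1, 0.2, -0.6]
grip_width: 0.0454
grip_force: 40.0
```

Request:
step_arm(plan=[[[0,0,0,0,0,0],[0,0,0,0,0,0],[0,0,0,0,0,0]]])

```text
time_s: 6.85
ee_pos: [0.5166, -0.1878, 0.2294]
eef_rot: [3.142, -0.0, 1.342]
force: [0.2, 0.2, -0.6]
grip_width: 0.0456
grip_force: 40.0
```

```bash
python3 look.py w3
```

```text
[ 0.51659408 -0.18776421  0.22943098] [ 3.14158437e+00 -4.26886137e-05  1.34166676e+00] 6.85 [-4.15277750e-01  2.81583934e-01  1.48837221e+00  4.43601822e-05
  1.37163628e+00 -1.86156960e-01]
cap mask 0.65 [285.1 250.2] 49.2 6940 [ 0.4976 -0.2692  0.03  ]
cap place 0.68 [283.6 236.8] [ 0.4972 -0.2621  0.    ]
neck_top mask 0.81 [ 65.7 234.4] 56.8 6615 [ 0.3124 -0.1733  0.12  ]
neck_top mask 0.7 [291.2 125.2] 40.3 4907 [ 0.5367 -0.125   0.12  ]
neck_top place 0.68 [ 23.6 252.2] [ 0.2932 -0.1751  0.148 ]
neck_top place 0.67 [294.3 126.8] [ 0.5383 -0.1264  0.148 ]
tin mask 0.81 [291.1 125.4] 40.5 4970 [ 0.5366 -0.1251  0.12  ]
tin mask 0.69 [525.  12.] 36.1 1824 [ 0.7357 -0.0822  0.12  ]
tin mask 0.62 [ 65.5 232.5] 56.0 6406 [ 0.313  -0.1714  0.12  ]
tin place 0.82 [292.3 124. ] [ 0.5392 -0.1246  0.05  ]
tin place 0.66 [ 91.9 218.7] [ 0.2951 -0.1747  0.05  ]
```

View pics/w3.png

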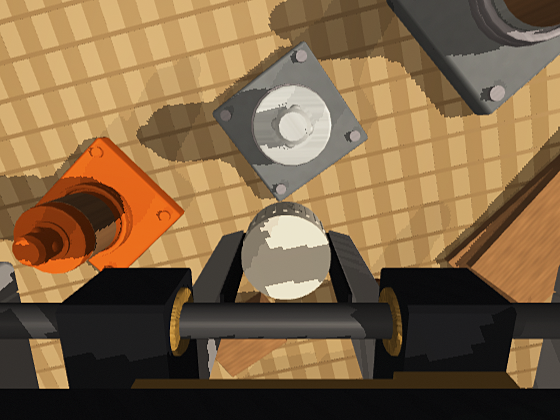

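The wrist view shows the small grey stand with its neck top at about (294,126). The held cap's top is at about (286,253), and the orange stand is on the left. I step sideways for a second view.

Request:
step_arm(plan=[[[0,0.8,0,0,0,0],[0,1.6,0,0,0,0],[0,2,0,0,0,0],[0,2,0,0,0,0],[0,2,0,0,0,0],[0,2,0,0,0,0],[0,2,0,0,0,0]]])

```text
time_s: 7.78
ee_pos: [0.5742, -0.2024, 0.2298]
eef_rot: [3.141, 0.0, 1.34]
force: [-0.5, -0.0, -0.3]
grip_width: 0.0453
grip_force: 40.0
```

```bash
python3 look.py w4
python3 - <<'E'
import cv2
a=cv2.imread("pics/w3.png")[80:170,240:340];b=cv2.imread("pics/w4.png")[80:170,140:240]
c=cv2.imread("pics/w3.png")[200:305,230:345]
r=lambda x:cv2.resize(x,(390,351) if x is not c else (345,315),interpolation=cv2.INTER_NEAREST)
cv2.imwrite("pics/nc.png",cv2.hconcat([r(a),r(b)]))
E
```

```text
[ 0.57415181 -0.20236431  0.22975372] [3.14136753e+00 7.01161245e-05 1.34007975e+00] 7.7833 [-3.99006213e-01  4.16460725e-01  1.30763486e+00 -3.17917273e-05
  1.41726338e+00 -1.68284788e-01]
cap mask 0.61 [285.  250.5] 48.8 6891 [ 0.5548 -0.2842  0.03  ]
cap mask 0.32 [337. 316.] 39.6 847 [ 0.5995 -0.3872  0.03  ]
cap place 0.76 [282.4 236.5] [ 0.5532 -0.276   0.    ]
neck_top mask 0.95 [481.5   1.5] 54.5 2138 [ 0.7609 -0.0818  0.12  ]
neck_top mask 0.92 [224.7 122.8] 41.6 5124 [ 0.5397 -0.1247  0.12  ]
neck_top mask 0.8 [ 27.3 229.5] 41.7 4008 [ 0.3373 -0.175   0.12  ]
neck_top place 0.57 [214.3 126.8] [ 0.536 -0.127  0.148]
tin mask 0.81 [224.8 122.9] 41.7 5141 [ 0.5399 -0.1249  0.12  ]
tin mask 0.81 [ 26.9 229.5] 41.4 3991 [ 0.337 -0.175  0.12 ]
tin mask 0.69 [481.5   0. ] 55.5 2166 [ 0.761  -0.0807  0.12  ]
tin place 0.84 [ 37.1 217.2] [ 0.2929 -0.1732  0.05  ]
tin place 0.79 [236.1 127. ] [ 0.5382 -0.1287  0.05  ]
tin place 0.42 [244.  126.4] [ 0.5465 -0.13    0.05  ]
```

View pics/nc.png

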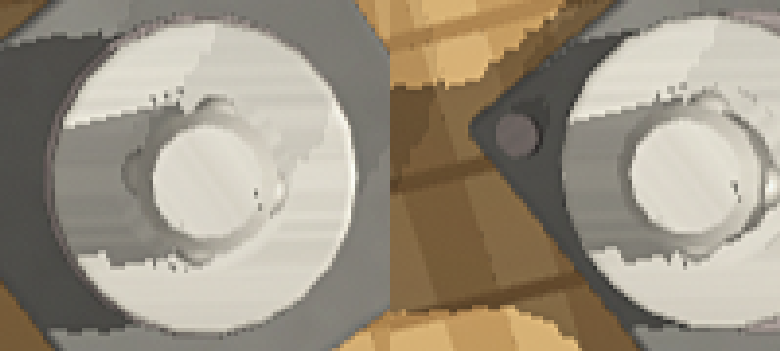

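Enlarged, the neck discs sit at about (292.4,126.0) in view 3 and (216.0,125.1) in view 4.

Run:
```python
from h import *
def rot(r): return Ro.from_euler("xyz",r).as_matrix()
V=[(np.array([0.51659408,-0.18776421,0.22943098]),rot([3.14158,0,1.34166676])),(np.array([0.57415181,-0.20236431,0.22975372]),rot([3.14136753,0,1.34007975]))]
A=np.zeros((3,3));b=np.zeros(3)
for u,v in zip([(292.4,126.0),(216.0,125.1)],V):
    print(wplane(u,v,.148)); o,d=wray(u,v); d/=np.linalg.norm(d); Q=np.eye(3)-np.outer(d,d); A+=Q; b+=Q@o
X=np.linalg.solve(A,b); print("tri",X)
# held cap top disc, fit at tool z=-.0225
im=cv2.imread("pics/w3.png"); h=cv2.cvtColor(im,cv2.COLOR_BGR2HSV)
d=ctrl.masks_of("cap","wrist")[0]["pixels"]; v,u=np.nonzero(d); print("mask cols",u.min(),u.max(),"rows",v.min(),v.max())
wid=[(r,u[v==r].min(),u[v==r].max()) for r in range(v.min(),v.max()+1,5)]; print(wid)
v4=V[1]
for uv in((286,250),(286,256)):
    w=wplane(uv,v4,v4[0][2]+.0225); print(uv,"cap in tool",v4[1].T@(w-v4[0]))
print(units([.5375,-.1265,.2298],1.34))
```

```text
[ 0.53705589 -0.1255358   0.148     ]
[ 0.53765281 -0.1260836   0.148     ]
tri [ 0.53706655 -0.12576095  0.14484363]
mask cols 241 330 rows 202 299
[(202, np.int64(281), np.int64(290)), (207, np.int64(267), np.int64(305)), (212, np.int64(259), np.int64(312)), (217, np.int64(255), np.int64(316)), (222, np.int64(251), np.int64(320)), (227, np.int64(248), np.int64(322)), (232, np.int64(246), np.int64(325)), (237, np.int64(245), np.int64(326)), (242, np.int64(243), np.int64(328)), (247, np.int64(242), np.int64(329)), (252, np.int64(241), np.int64(330)), (257, np.int64(241), np.int64(330)), (262, np.int64(241), np.int64(330)), (267, np.int64(242), np.int64(329)), (272, np.int64(244), np.int64(327)), (277, np.int64(246), np.int64(325)), (282, np.int64(250), np.int64(321)), (287, np.int64(254), np.int64(317)), (292, np.int64(261), np.int64(310)), (297, np.int64(272), np.int64(299))]
(286, 250) cap in tool [ 0.00491022  0.00075495 -0.02249983]
(286, 256) cap in tool [ 0.0016587   0.00075634 -0.02249983]
(array([ 2.181, -1.786, -0.009]), array([0., 0., 0.]))
```

The neck top is at (0.5374, -0.1258) and about 0.145–0.148 high, which is consistent with the text. The cap is centred in the fingers. I move over the neck.

Request:
step_arm(plan=[[[0.8,-0.6,0,0,0,0],[1.5,-1.2,0,0,0,0],[2.2,-1.8,0,0,0,0],[2.2,-1.8,0.4,0,0,0],[2.2,-1.8,0.8,0,0,0],[2.2,-1.8,1.2,0,0,0],[2.2,-1.8,1.6,0,0,0],[2.2,-1.8,1.6,0,0,0]]])

```text
time_s: 8.85
ee_pos: [0.5364, -0.1256, 0.1793]
eef_rot: [-3.138, -0.0, 1.34]
force: [-0.5, 0.3, -0.3]
grip_width: 0.0457
grip_force: 40.0
```

Request:
step_arm(plan=[[[0,0,0,0,0,0],[0,0,0,0,0,0],[0,0,0,0,0,0],[0,0,0,0,0,0],[0,0,0,0,0,0]]])

```text
time_s: 9.27
ee_pos: [0.5374, -0.1259, 0.1819]
eef_rot: [3.141, 0.0, 1.34]
force: [0.0, -0.2, 0.0]
grip_width: 0.0455
grip_force: 40.0
```

Run:
```python
from h import *
print(units([.5374,-.1258,.16],1.34), tool()[0],tool()[2]["eef_rot"],tool()[2]["force"])
s=ctrl.camera("scene"); t=ctrl.camera("top"); w=ctrl.camera("wrist")
a=cv2.resize(s[170:270,180:290],(398,362),interpolation=3); b=cv2.resize(w[60:330,140:430],(389,362),interpolation=3)
cv2.imwrite("pics/al.png",np.hstack([a,b])[...,::-1])
```

```text
(array([ 0.004, -0.002,  0.73 ]), array([0.01, 0.  , 0.  ])) [ 0.5374211  -0.12593093  0.18190071] [3.14089394e+00 2.10874766e-05 1.34015694e+00] [ 0.00868889 -0.15896724  0.03167274]
```

View pics/al.png

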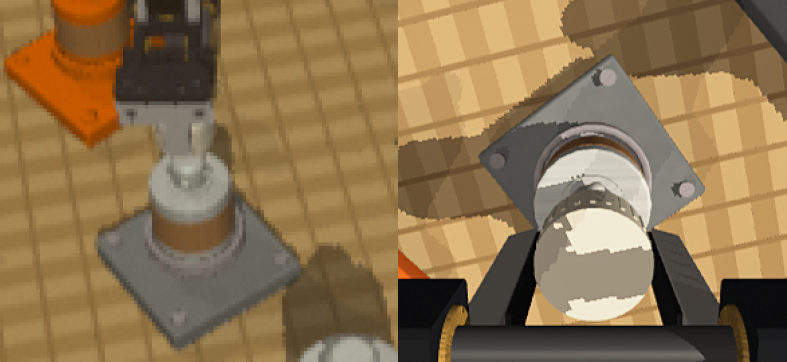

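The cap sits centred over the neck in both views. I descend gently, watching the force.

Request:
step_arm(plan=[[[0,0,0.15,0,0,0],[0,0,0.3,0,0,0],[0,0,0.45,0,0,0],[0,0,0.6,0,0,0],[0,0,0.75,0,0,0],[0,0,0.87,0,0,0],[0,0,0.95,0,0,0],[0,0,1,0,0,0]]])

```text
time_s: 10.08
ee_pos: [0.5372, -0.1258, 0.151]
eef_rot: [-3.141, -0.0, 1.34]
force: [0.2, 0.5, -0.3]
grip_width: 0.0457
grip_force: 40.0
```

Request:
step_arm(plan=[[[0,0,0.05,0,0,0],[0,0,0.1,0,0,0],[0,0,0.15,0,0,0],[0,0,0.15,0,0,0]]])

```text
time_s: 10.42
ee_pos: [0.5372, -0.1258, 0.1467]
eef_rot: [-3.141, -0.0, 1.34]
force: [0.3, -0.9, 0.3]
grip_width: 0.0453
grip_force: 40.0
```

The neck is inside the cap with no side force. The nibs come next.

Request:
step_arm(plan=[[[0,0,0.04,0,0,0],[0,0,0.08,0,0,0],[0,0,0.12,0,0,0],[0,0,0.16,0,0,0],[0,0,0.16,0,0,0]]])

```text
time_s: 10.83
ee_pos: [0.5372, -0.1259, 0.1421]
eef_rot: [-3.141, 0.0, 1.34]
force: [-1.4, 0.8, 1.3]
grip_width: 0.0458
grip_force: 40.0
```

Request:
step_arm(plan=[[[0,0,0.03,0,0,0],[0,0,0.06,0,0,0],[0,0,0.06,0,0,0]]])

```text
time_s: 11.08
ee_pos: [0.5374, -0.126, 0.1406]
eef_rot: [3.141, 0.0, 1.34]
force: [-1.7, -0.7, 6.4]
grip_width: 0.0459
grip_force: 40.0
```

Request:
step_arm(plan=[[[0,0,0.03,0,0,0],[0,0,0.06,0,0,0],[0,0,0.06,0,0,0]]])

```text
time_s: 11.33
ee_pos: [0.5375, -0.126, 0.1391]
eef_rot: [3.141, 0.0, 1.34]
force: [-1.7, -0.3, 6.7]
grip_width: 0.0454
grip_force: 40.0
```

Request:
step_arm(plan=[[[0,0,0.03,0,0,0],[0,0,0.06,0,0,0],[0,0,0.06,0,0,0]]])

```text
time_s: 11.58
ee_pos: [0.5372, -0.1259, 0.1366]
eef_rot: [-3.142, 0.0, 1.34]
force: [-0.2, 0.2, 0.1]
grip_width: 0.0457
grip_force: 40.0
```

Request:
step_arm(plan=[[[0,0,0.03,0,0,0],[0,0,0.06,0,0,0],[0,0,0.06,0,0,0]]])

```text
time_s: 11.83
ee_pos: [0.537, -0.1258, 0.1343]
eef_rot: [-3.141, -0.0, 1.34]
force: [0.4, -0.5, -4.1]
grip_width: 0.0456
grip_force: 40.0
```

It clicked: the force dropped to about 0 and the cap is now drawn down at -4 N. I keep pressing.

Request:
step_arm(plan=[[[0,0,0.03,0,0,0],[0,0,0.06,0,0,0],[0,0,0.08,0,0,0],[0,0,0.08,0,0,0]]])

```text
time_s: 12.17
ee_pos: [0.5369, -0.1258, 0.132]
eef_rot: [-3.141, 0.0, 1.34]
force: [-2.1, -0.3, -5.0]
grip_width: 0.0457
grip_force: 40.0
```

Request:
step_arm(plan=[[[0,0,0.03,0,0,0],[0,0,0.06,0,0,0],[0,0,0.06,0,0,0]]])

```text
time_s: 12.42
ee_pos: [0.5375, -0.1259, 0.1309]
eef_rot: [3.141, -0.0, 1.34]
force: [0.3, 0.0, -1.0]
grip_width: 0.0452
grip_force: 40.0
```

Request:
step_arm(plan=[[[0,0,0.03,0,0,0],[0,0,0.03,0,0,0]]])

```text
time_s: 12.58
ee_pos: [0.5376, -0.1259, 0.1302]
eef_rot: [3.141, -0.0, 1.34]
force: [-0.4, 0.3, 2.2]
grip_width: 0.0454
grip_force: 40.0
```

Request:
step_arm(plan=[[[0,0,0.03,0,0,0],[0,0,0.06,0,0,0],[0,0,0.06,0,0,0],[0,0,0.06,0,0,0]]])

```text
time_s: 12.92
ee_pos: [0.5376, -0.1259, 0.1287]
eef_rot: [3.14, 0.0, 1.34]
force: [-1.2, 0.6, 7.2]
grip_width: 0.0455
grip_force: 40.0
```

Request:
step_arm(plan=[[[0,0,0.02,0,0,0],[0,0,0.03,0,0,0],[0,0,0.03,0,0,0],[0,0,0.03,0,0,0]]])

```text
time_s: 13.25
ee_pos: [0.5377, -0.1259, 0.128]
eef_rot: [3.14, 0.0, 1.34]
force: [-2.8, 0.7, 9.8]
grip_width: 0.0455
grip_force: 40.0
```

9.8 N, and the TCP height matches a cap that is home with about 2.6 mm of sink. I let it settle and check.

Request:
step_arm(plan=[[[0,0,0,0,0,0],[0,0,0,0,0,0],[0,0,0,0,0,0],[0,0,0,0,0,0],[0,0,0,0,0,0],[0,0,0,0,0,0],[0,0,0,0,0,0],[0,0,0,0,0,0]]])

```text
time_s: 13.92
ee_pos: [0.5376, -0.1259, 0.128]
eef_rot: [3.14, 0.0, 1.34]
force: [-1.7, 1.6, 8.4]
grip_width: 0.0453
grip_force: 40.0
```

Run:
```python
from h import *
w=ctrl.camera("wrist"); cv2.imwrite("pics/fin.png",w[...,::-1])
f=[]
for i in range(6): ctrl.camera("wrist"); f.append(np.round(ctrl.get_obs()["force"],1))
print(f,ctrl.get_obs()["ee_pos"])
```

```text
[array([-1.5,  1.2,  8.1]), array([-2.9,  1. ,  8.1]), array([-2.4,  0.4,  8.3]), array([-1.3,  0.6,  8.6]), array([-2. ,  1.1,  8.5]), array([-1.5,  0.9,  9.5])] [ 0.5376555  -0.12594334  0.12805134]
```

View pics/fin.png

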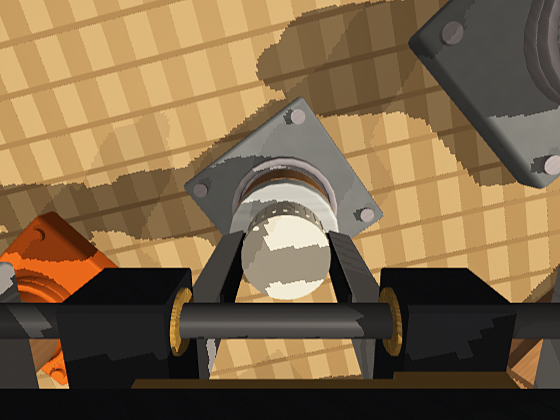

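The cap is seated straight on the tin at about (286,255) and still held. The mean push is about 8.5 N, so I add about 0.5 mm.

Request:
step_arm(plan=[[[0,0,0.02,0,0,0],[0,0,0.02,0,0,0],[0,0,0.02,0,0,0],[0,0,0.02,0,0,0],[0,0,0.02,0,0,0],[0,0,0.02,0,0,0]]])

```text
time_s: 14.77
ee_pos: [0.5377, -0.1259, 0.1276]
eef_rot: [3.14, 0.0, 1.34]
force: [-2.6, 0.7, 9.7]
grip_width: 0.0454
grip_force: 40.0
```

Run:
```python
from h import *
f=[]
for i in range(8): ctrl.camera("wrist"); f.append(ctrl.get_obs()["force"][2])
print(np.round(f,1),np.mean(f))
if 8.8<np.mean(f)<12: print(ctrl.hand_in())
```

```text
[10.5  9.6 10.2 10.3 10.2  9.4  9.6  9.1] 9.86553264268553
the job is handed in; nothing more can be done
None
```

The narrow cap is snapped home on the small grey stand's tin and still held down at about 10 N, with the seat only about 3 mm down; the job is handed in.

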